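# Sort the printer's drive parts into their dishes

### The arm

A 6-joint arm with a two-finger parallel gripper is mounted at the origin on the work surface. World frame = base frame: x ahead of the robot, y to its left, z up, the work surface at z = 0. Lengths are in m, angles in rad, forces in N, time in s.
With the tool pointing down it reaches from about 0.375 to 0.9 m from the base axis. Payload 3.1 kg.
Tool frame: the origin (TCP) lies midway between the tips of the shut fingers; the grasp point (between the pads) lies 19 mm behind it (r.tcp_to_grasp is the distance from the TCP to the grasp point, in m); z points along the fingers, y is the line along which they close (so a half turn about z gives the same grasp; the last joint's range is limited). The gripper opens to 85 mm and grips with 20 to 120 N. Pads are 22 mm wide; open, the fingers measure 114 mm over their backs; the gripper's body (76 mm by 85 mm) begins 54 mm behind the grasp point. The pads swing forward as they close: fully open they stand 13 mm farther back than shut.
Start: joints at [1.135, 0.527, 1.433, -0, 1.181, -0.178], TCP at [0.159, 0.604, 0.231] pointing down, gripper open.
Joint ranges: [-3.08, 3.08], [-0.75, 2.2], [0.22, 2.44], [-1.43, 4.57], [0, 2.65], [-2.85, 2.85]. Speed limits (rad/s): [2.79, 2.79, 3.14, 3.14, 3.14, 3.14].

### API

Orientations are given as a unit quaternion [w, x, y, z].
In Python, from cell import r gives the robot as it stands.
- The arm moves only by the tool shift_gripper, called after "Emit:" as name(argument=value, ...), one argument or row to a line, values as JSON. Schema: {"type":"object","properties":{"steps":{"type":"array","items":{"type":"array","items":{"type":"number"},"minItems":5,"maxItems":5},"minItems":1,"maxItems":12},"force":{"type":"number"},"only":{"type":"string"},"quiet":{"type":"boolean"},"lines":{"type":"string"}},"required":["steps"],"additionalProperties":false}. steps is a list of rows, 1 to 12 of them, each of 5 numbers: dx, dy, dz in cm, then a turn about the tool's z in units of 0.25 rad, then the finger opening in m; each row is the pose to reach, as a shift and turn from the pose commanded when the call began, along the tool's axes at that moment; what a row does not reach only later rows make up. A row lasts 1/8 s, in which the tool goes at most 0.0625 m and 0.188 rad, less where a joint would pass 70% of its speed; a pose out of reach is approached as far as the arm can. The fingers move at their own pace and stop on an object; force is the grip in N (left out, the last holds). Time passes only in rows, so rows that do not move let the fingers close. The tool returns the time, the measured TCP pose, the force, the opening and the grip force at its end. only (a regular expression) keeps the lines of the reply that match it, lines (a string "A,B") keeps lines A to B, and quiet returns only ok. Input that does not fit is refused with a message, and nothing moves.
- r.sense(): the state, without advancing time (a new reading comes with each control period).
- r.camera(name): name is "scene" or "top" or "wrist"; returns a dict with "color" (384x512x3 uint8, red, green, blue), "fx", "fy", "cx", "cy" (pixels), "dist" ([k1, k2, p1, p2, k3] as OpenCV has them; the pictures are not rectified), "R" (3x3) and "t" (3): a world point X has camera coordinates R X + t. Camera axes: x right, y down, z forward; pixel columns grow to the right and rows downward; lengths in m; the calibration is good to about 2 mm. A picture is of the moment at which its call begins. There is no depth.
- r.job_done(): hands the job in; it is judged then, once.
The state is a dict: "clock": time; "joint_pos": joint angles; "joint_velocities": joint speeds; "effort": joint torques, N m; "eef_pos": TCP position; "orientation": TCP orientation; "ft_force": force on the tool from outside, world axes, zero at the start; "wrist_torque": the same for the moment, N m; "finger_gap": finger opening in m; "grasp_force": force on a finger pad.
Only numpy, scipy, OpenCV 4.12 (cv2) and the standard library are available. Lean on these libraries where they do the work, as an engineer would, in place of code of your own. Each camera call takes 0.05 s, during which the arm holds its last target. There are 200 camera calls.

### The job

The drive parts taken out of the printer have been put down wrongly: the three gears are piled in the motor's square tray, and the motor stands in one of the gears' dishes. Take the pile apart and lay each gear flat, hub up, in the round dish of its own size (large, medium, small), and stand the motor, shaft up, in the square tray; the cork pad is free as a spot in between. Do not knock over the toner bottle.

Things in the scene. Friction and masses are not known exactly. Their poses are not given: they have to be found in the camera images.
- gear_large: The largest white plastic toothed gear: a disc 66 mm across and 14 mm thick with a plain round hub, 28 mm across and 16 mm high, standing centrally on top (30 mm high in all, flat top with a black dot). Origin: centre of its underside; z up through the hub. About 75 g. Grip it by the hub once uncovered. At the start it is the bottom of the stack, lying in the square tray.
- gear_medium: The middle-sized white plastic toothed gear: a disc 50 mm across and 12 mm thick with a plain round hub, 22 mm across and 16 mm high, standing centrally on top (28 mm high in all, flat top with a black dot). Origin: centre of its underside; z up through the hub. About 42 g. Grip it by the hub once uncovered. At the start it lies on the large gear's hub.
- gear_small: The smallest white plastic toothed gear: a disc 32 mm across and 12 mm thick with a plain round hub, 18 mm across and 14 mm high, standing centrally on top (26 mm high in all, flat top with a black dot). Origin: centre of its underside; z up through the hub. About 20 g. Grip it by the hub once uncovered. At the start it lies on top of the stack, on the medium gear's hub.
- motor: Square electric motor with black ends and a bright metal middle: 46 x 46 mm, 38 mm high, with a 6 mm shaft rising centrally to 58 mm above its underside. About 280 g. Origin: centre of its underside; z up along the shaft; x, y square to its sides. At the start it stands, shaft up, in the large or the medium dish.
- dish_large: The largest of the three round steel dishes, fixed to the bench: inside diameter 92 mm, outside 100 mm, floor 4 mm above the bench, upright rim 10 mm above the bench. Origin: centre of its underside, at bench height. At the start the motor stands either in this dish or in the medium one. Place of the large gear.
- dish_medium: The middle-sized of the three round steel dishes, fixed to the bench: inside diameter 76 mm, outside 84 mm, floor 4 mm above the bench, upright rim 10 mm above the bench. Origin: centre of its underside, at bench height. At the start the motor stands either in this dish or in the large one. Place of the medium gear.
- dish_small: The smallest of the three round steel dishes, fixed to the bench: inside diameter 58 mm, outside 66 mm, floor 4 mm above the bench, upright rim 10 mm above the bench. Origin: centre of its underside, at bench height. Empty at the start. Place of the small gear.
- square_tray: Square grey plastic tray, fixed to the bench: 88 x 88 mm outside, 80 x 80 mm inside, floor 4 mm above the bench, rim 10 mm above the bench. Origin: centre of its underside, at bench height; x and y are square to its sides. At the start the stack of gears stands in it. Place of the motor.
- cork_pad: Flat square cork pad, 100 x 100 mm, 4 mm thick, no rim, fixed to the bench. Origin: centre of its underside, at bench height. Free at the start: a spot to set a part down in between.
- toner_bottle: Black upright bottle, 60 mm across and 170 mm high, standing loose at the far left of the bench. Origin: centre of its underside; z points up. Not part of the job, must stay standing.

How it is judged:
By the outcome, as a careful person would: the job done as asked, in the order asked, and still so for the second after the job is handed in, with the robot touching nothing.
It also fails if it takes over 128 s, if anything falls off the work surface, if the arm or the gripper's body presses on something with over 40 N, if the wrist force passes 120 N, or if a joint passes its speed limit or range.

## Working session

There is one attempt and no reset: what is moved stays moved. The work goes in short steps, Python scripts to look and compute and a tool call to move; the robot and the scene stay as the last step left them, time stands still between calls to the robot, and variables do not carry over. Pictures are saved under pics/ and viewed, at most 14 in all, crops included, and the job is handed in when it is done.

```bash
ls; mkdir -p pics; python3 - <<'E'
from cell import r
import cv2
s=r.sense(); print(s)
for n in ("scene","top"):
    c=r.camera(n); cv2.imwrite(f"pics/{n}0.png",c["color"][:,:,::-1]); print(n,c["fx"],c["fy"],c["cx"],c["cy"],c["dist"],c["R"],c["t"])
a=cv2.imread("pics/scene0.png")
E
```

```text
cell.py
pics
{'clock': 0.0, 'joint_pos': array([ 1.13448638e+00,  5.28486343e-01,  1.43391822e+00,  2.58309136e-05,
        1.18140234e+00, -1.78526518e-01]), 'joint_velocities': array([ 1.08336426e-03, -2.36766078e-03, -4.31887111e-04, -7.04448816e-05,
        3.72925037e-04, -3.87843147e-04]), 'effort': array([ 6.81549518e-04, -4.42353630e+01, -1.78023291e+01, -2.08435790e-04,
        8.45659903e-03,  2.68170574e-06]), 'eef_pos': array([0.15900535, 0.60368573, 0.23031617]), 'orientation': array([-3.46397410e-04,  1.28539928e-01,  9.91703716e-01, -1.05160468e-03]), 'ft_force': array([-0.19344841,  0.2764486 , -0.10243389]), 'wrist_torque': array([-0.0209687 , -0.03670882,  0.01781115]), 'grasp_force': 0.0, 'finger_gap': 0.08537936216209593}
scene 370.1638311211823 370.1638311211823 260.8813703778627 185.6680865615788 [-0.07887174  0.          0.          0.          0.        ] [[ 0.8458942   0.53316439 -0.01409738]
 [ 0.32941938 -0.54306405 -0.77237575]
 [-0.41945903  0.64870422 -0.63500942]] [-0.50001593 -0.08178365  1.00927986]
top 362.78306594116106 362.78306594116106 258.8115624839521 189.07936022068748 [-0.02581614  0.          0.          0.          0.        ] [[ 0.02228479 -0.99970044  0.01012056]
 [-0.99615392 -0.0230615  -0.08453133]
 [ 0.0847394  -0.00819787 -0.99636942]] [0.05506744 0.59425299 0.89159567]
```

View pics/top0.png

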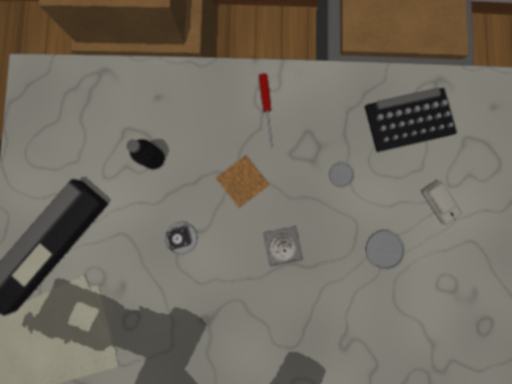

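View pics/scene0.png

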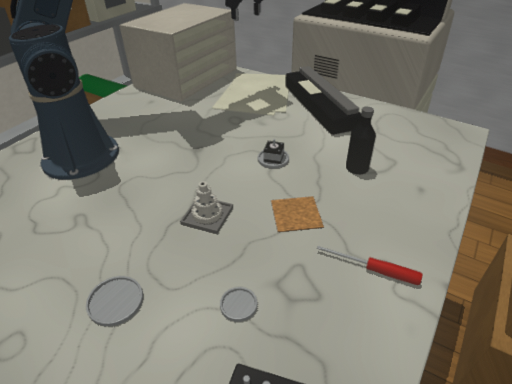

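The top picture shows the large dish at about (385,249), the small dish at (341,174), the tray with the stack at (283,246) and the cork at (242,181). The motor stands in the medium dish at (181,238), and the bottle is at (148,153). The scene view agrees: the tray and stack are at (207,210), and the motor is at (273,152).

```bash
cat > h.py <<'E'
import numpy as np, cv2
from cell import r
def ray(c,u,v):
    K=np.array([[c["fx"],0,c["cx"]],[0,c["fy"],c["cy"]],[0,0,1]])
    p=cv2.undistortPoints(np.array([[[u,v]]],float),K,np.array(c["dist"],float))[0,0]
    R=np.array(c["R"]);return -R.T@np.array(c["t"]),R.T@np.array([p[0],p[1],1])
def onplane(c,u,v,z):
    o,d=ray(c,u,v);return o+d*(z-o[2])/d[2]
def meet(c1,p1,c2,p2):
    o1,d1=ray(c1,*p1);o2,d2=ray(c2,*p2)
    s=np.linalg.lstsq(np.c_[d1,-d2],o2-o1,rcond=None)[0];a=o1+s[0]*d1;b=o2+s[1]*d2
    return (a+b)/2,np.linalg.norm(a-b)
def tool(d,s=None):
    "world shift -> tool axes"
    from scipy.spatial.transform import Rotation as Ro
    s=s or r.sense();q=s["orientation"]
    return Ro.from_quat([q[1],q[2],q[3],q[0]]).inv().apply(d)
def crop(img,x,y,w,h,k,name):
    cv2.imwrite(name,cv2.resize(img[y:y+h,x:x+w,::-1],None,fx=k,fy=k,interpolation=cv2.INTER_CUBIC))
E
python3 - <<'E'
from h import *
T=r.camera("top");S=r.camera("scene")
t=T["color"];s=S["color"]
a=[cv2.resize(t[y:y+60,x:x+66],None,fx=6,fy=6,interpolation=cv2.INTER_CUBIC) for x,y in((250,216),(148,208))]
b=[cv2.resize(s[y:y+50,x:x+66],None,fx=6,fy=6,interpolation=cv2.INTER_CUBIC)[:240] for x,y in((174,174),(240,132))]
im=np.vstack([np.hstack(a)[:360],np.hstack(b)])
cv2.imwrite("pics/crops.png",im[:,:,::-1])
hsv=cv2.cvtColor(t,cv2.COLOR_RGB2HSV)
for n,x,y in(("L",385,249),("S",341,174),("tray",272,234),("M",168,238),("cork",242,181)): print(n,t[y,x],hsv[y,x])
print("marble",t[200,330],t[280,300],t[240,210])
def blob(mask,x,y):
    n,l,st,ce=cv2.connectedComponentsWithStats(mask.astype(np.uint8));k=l[y,x]
    cs,_=cv2.findContours((l==k).astype(np.uint8),0,1);return st[k],ce[k],cs[0]
g=cv2.GaussianBlur(t,(3,3),0).astype(int).sum(2)
for n,x,y in(("L",385,249),("S",341,174)):
    st,ce,cn=blob(g<480,x,y);e=cv2.fitEllipse(cn);print(n,st,ce,e,onplane(T,*e[0],0.008))
cm=(hsv[:,:,1]>100)&(np.arange(384)[:,None]>120)
st,ce,cn=blob(cm,242,181);print("cork",st,onplane(T,*ce,.004))
E
```

```text
L [112 112 112] [  0   0 112]
S [112 111 111] [  0   2 112]
tray [105 101  98] [ 13  17 105]
M [70 69 70] [150   4  70]
cork [124  89  55] [ 15 142 124]
marble [128 126 117] [127 124 116] [131 129 120]
L [     0      0    512    384 196608] [255.5 191.5] ((255.5, 191.5), (445.6497497558594, 616.610595703125), 90.0) [0.58784271 0.07678627 0.008     ]
S [     0      0    512    384 196608] [255.5 191.5] ((255.5, 191.5), (445.6497497558594, 616.610595703125), 90.0) [0.58784271 0.07678627 0.008     ]
cork [ 217  156   51   51 1377] [0.61482757 0.11230852 0.004     ]
```

View pics/crops.png

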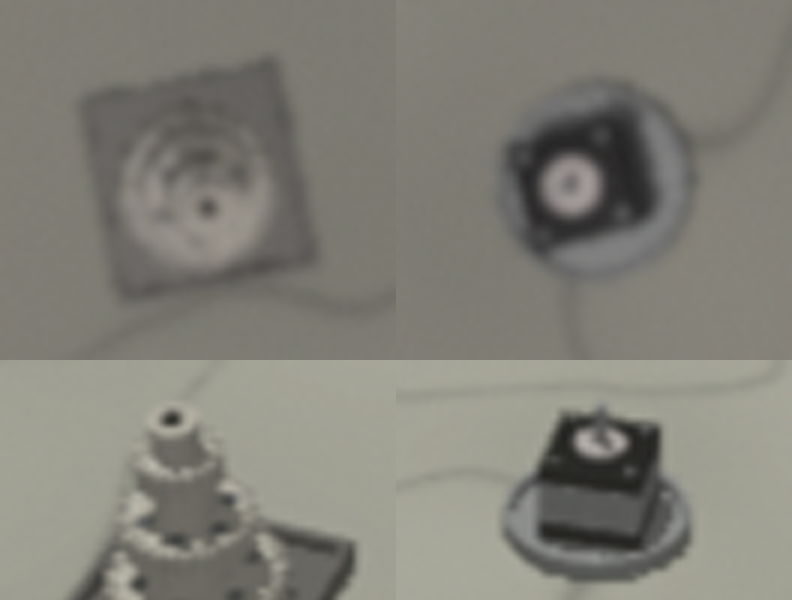

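The crops show the stack's top dot at crop (207,207), which is top pixel (284,250). The tray corners are at (82,100), (275,60), (315,262) and (122,298). The motor's light disc is centred at (572,183), which is top pixel (177,238), and the motor is turned by roughly 15°.

```bash
python3 - <<'E'
from h import *
T=r.camera("top");S=r.camera("scene");t=T["color"]
def tp(x,y,x0,y0,ox=0,oy=0): return ((x-ox+.5)/6-.5+x0,(y-oy+.5)/6-.5+y0)
print("stack",meet(T,tp(207,207,250,216),S,tp(171,418,174,174,0,360)),onplane(T,*tp(207,207,250,216),.088))
print("motor",meet(T,tp(572,183,148,208,396),S,tp(600,440,240,132,396,360)),onplane(T,*tp(572,183,148,208,396),.042))
P=np.array([onplane(T,*tp(x,y,250,216),.010) for x,y in((82,100),(275,60),(315,262),(122,298))])[:,:2]
print("tray",P.mean(0),np.linalg.norm(np.diff(P,axis=0),axis=1),np.degrees([np.arctan2(*(P[i+1]-P[i])[::-1]) for i in range(3)]))
P=np.array([onplane(T,*tp(x,y,148,208,396),.042) for x,y in((508,145),(632,103),(658,215),(540,247))])[:,:2]
print("motor",P.mean(0),np.linalg.norm(np.diff(P,axis=0),axis=1),np.degrees([np.arctan2(*(P[i+1]-P[i])[::-1]) for i in range(3)]))
f=cv2.GaussianBlur(t,(3,3),0).astype(int);bl=(f[:,:,0]-f[:,:,2])
for n,x,y in(("L",385,249),("S",341,174),("M",181,238)):
    m=(bl[y-30:y+30,x-30:x+30]<5).astype(np.uint8);m=cv2.morphologyEx(m,cv2.MORPH_OPEN,np.ones((5,5)))
    cs,_=cv2.findContours(m,0,1);c=max(cs,key=cv2.contourArea);e=cv2.fitEllipse(cv2.convexHull(c));u,v=e[0][0]+x-30,e[0][1]+y-30
    w=onplane(T,u,v,.008);k=onplane(T,u+1,v,.008)
    print(n,u,v,np.array(e[1])*np.linalg.norm(k-w),w)
E
```

```text
stack (array([0.4453654 , 0.00610575, 0.08630942]), np.float64(0.0030956317917445646)) [0.4467061 0.0072305 0.088    ]
motor (array([0.4651232 , 0.26558186, 0.04278393]), np.float64(0.002951296834795825)) [0.46630875 0.26657314 0.042     ]
tray [0.4517959  0.00467661] [0.08375673 0.08645456 0.08286969] [ -77.12219707 -167.88916743  101.59786302]
motor [0.46869835 0.26156223] [0.0532843  0.04686212 0.04962434] [ -69.94592231 -164.7617983   106.44241678]
L 384.8508834838867 249.4483528137207 [0.09745888 0.10037142] [ 0.44693625 -0.2570945   0.008     ]
S 341.22450065612793 174.05552864074707 [0.06260987 0.06421673] [ 0.63829434 -0.1442531   0.008     ]
M 180.52392959594727 237.95232772827148 [0.08109484 0.08382714] [0.46499864 0.2646427  0.008     ]
```

```bash
cat > to.py <<'E'
import sys;from h import *
s=r.sense();g=np.array([float(x) for x in sys.argv[1:4]])
print("tcp",s["eef_pos"].round(4),"shift",tool(g-s["eef_pos"],s).round(4),"yaw tool y deg",-np.degrees(np.arctan2(*[-tool([0,0,0])[0],1])) if 0 else "", s["joint_pos"].round(2),"t",s["clock"])
E
python3 to.py 0.4455 0.0065 0.16
```

```text
tcp [0.1592 0.6041 0.231 ] shift [-0.4292 -0.5049  0.0713] yaw tool y deg  [ 1.13  0.53  1.43 -0.    1.18 -0.18] t 0.3
```
Shift from commanded pose. eef = commanded approx (drift mm). OK.

The manual's scale: shifts go in cm and turns go in units of 0.25 rad. Converting my numbers, -0.505 m is -50.5, -0.43 m is -43.

Emit:
shift_gripper(
  steps=[
    [-43, -50.5, 4, 0, 0.045],
    [-43, -50.5, 4, 0, 0.045],
    [-43, -50.5, 4, 0, 0.045],
    [-43, -50.5, 4, 0, 0.045],
    [-43, -50.5, 4, 0, 0.045],
    [-43, -50.5, 4, 0, 0.045],
    [-43, -50.5, 4, 0, 0.045],
    [-43, -50.5, 4, 0, 0.045],
    [-43, -50.5, 4, 0, 0.045],
    [-43, -50.5, 4, 0, 0.045],
    [-43, -50.5, 7, 0, 0.045],
    [-43, -50.5, 7, 0, 0.045],
  ],
  force=30,
)

```text
clock: 1.8
eef_pos: [0.447, 0.004, 0.1598]
orientation: [-0.001, 0.131, 0.991, 0.0]
ft_force: [-0.1, 1.1, 0.0]
finger_gap: 0.0447
grasp_force: 0.0
```

```bash
python3 - <<'E'
from h import *
w=r.camera("wrist");cv2.imwrite("pics/w1.png",w["color"][:,:,::-1]);print(w["R"],w["t"],w["fx"],r.sense()["eef_pos"])
import pickle;pickle.dump(w,open("w1.pkl","wb"))
E
```

```text
[[ 0.26100201  0.96533748 -0.00122802]
 [ 0.92770676 -0.25047552  0.27680712]
 [ 0.2669047  -0.07338646 -0.96092472]] [-0.11976491 -0.43021407  0.19205005] 332.77991115924 [0.44601886 0.00552665 0.16052479]
```

View pics/w1.png

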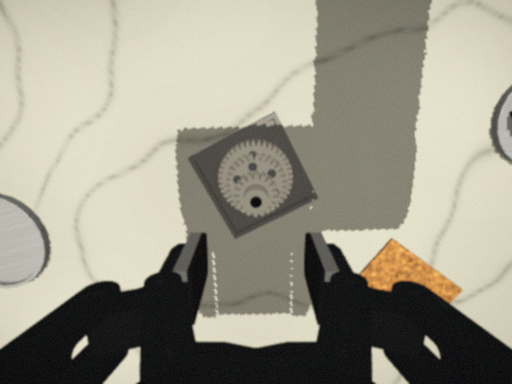

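The wrist view shows the stack in the tray below the fingers, with the top hub's black dot at (256,202). A corner of cork is at right, and the large dish is at the left edge.

```bash
python3 - <<'E'
from h import *
import pickle;w=pickle.load(open("w1.pkl","rb"))
print(onplane(w,256,202,.088))
P=np.array([onplane(w,*p,.010) for p in((189,157),(275,112),(317,197),(237,238))])[:,:2]
print(P.mean(0),np.linalg.norm(np.diff(P,axis=0),axis=1),np.degrees([np.arctan2(*(P[i+1]-P[i])[::-1]) for i in range(3)]))
E
python3 to.py 0.4455 0.0065 0.078
```

```text
[0.44811209 0.00336267 0.088     ]
[0.45041729 0.00136557] [0.08581911 0.08659011 0.08527901] [102.1224131   12.44505342 -76.19855787]
tcp [0.446  0.0055 0.1605] shift [0.0005 0.0008 0.0825] yaw tool y deg  [-0.24  0.41  1.94  0.    0.79 -1.55] t 1.85
```

Scaled: 0.084 m is 8.4, -0.001 m is -0.1.

Emit:
shift_gripper(
  steps=[
    [-0.1, 0, 4.5, 0, 0.045],
    [-0.1, 0, 7.5, 0, 0.045],
    [-0.1, 0, 8.4, 0, 0.04],
    [-0.1, 0, 8.4, 0, 0.04],
    [-0.1, 0, 8.4, 0, 0.01],
    [-0.1, 0, 8.4, 0, 0.01],
    [-0.1, 0, 8.4, 0, 0.01],
    [-0.1, 0, 8.4, 0, 0.01],
  ],
  force=25,
)

```text
clock: 2.85
eef_pos: [0.4481, 0.0062, 0.0785]
orientation: [0.001, 0.129, 0.992, 0.0]
ft_force: [0.6, 2.0, 7.6]
finger_gap: 0.0166
grasp_force: 24.6
```

```bash
python3 to.py 0.63829 -0.14425 0.12
```

```text
tcp [0.4481 0.0062 0.0785] shift [-0.2224 -0.0969 -0.041 ] yaw tool y deg  [-0.24  0.58  2.    0.    0.56 -1.55] t 2.85
```

Scaled: -0.07 m is -7, -0.06 m is -6.

Emit:
shift_gripper(
  steps=[
    [0, 0, -1, 0, 0.01],
    [0, 0, -3, 0, 0.01],
    [0, 0, -6, 0, 0.01],
    [0, 0, -7, 0, 0.01],
    [0, 0, -7, 0, 0.01],
  ],
)

```text
clock: 3.48
eef_pos: [0.4476, 0.006, 0.148]
orientation: [0.001, 0.129, 0.992, -0.0]
ft_force: [0.3, -0.4, -0.4]
finger_gap: 0.0165
grasp_force: 24.4
```

```bash
python3 - <<'E'
from h import *
w=r.camera("wrist");s=r.camera("scene")
k=lambda i:cv2.resize(i,(400,300))
a=cv2.resize(w["color"][100:340,130:390],(400,370));b=cv2.resize(s["color"][110:240,150:290],(400,370))
cv2.imwrite("pics/w2.png",np.hstack([a,b])[:,:,::-1])
E
python3 to.py 0.63829 -0.14425 0.12
```

```text
tcp [0.4468 0.0062 0.1468] shift [-0.2236 -0.0966  0.0266] yaw tool y deg  [-0.24  0.44  1.95 -0.    0.75 -1.55] t 3.575
```

View pics/w2.png

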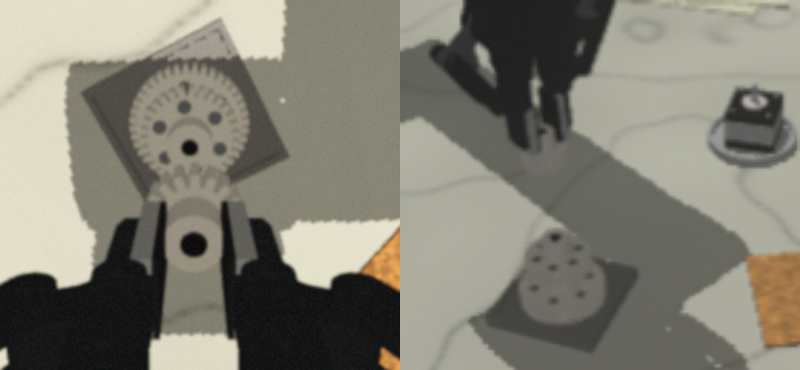

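The small gear is held by its hub. The medium gear's hub dot is at crop (190,148), which is about wrist pixel (253,196).

```bash
python3 - <<'E'
from h import *
w=r.camera("wrist");g=w["color"][180:212,238:270].astype(int).sum(2);m=(g<90).astype(np.uint8)
n,l,st,ce=cv2.connectedComponentsWithStats(m);print(st,ce+[238,180]);k=1+st[1:,4].argmax();print(onplane(w,*(ce[k]+[238,180]),.062))
E
```

```text
[[  0   0  32  32 971]
 [ 11  14   9   8  53]] [[253.53964985 195.39031926]
 [252.77358491 197.50943396]]
[0.44825685 0.00308043 0.062     ]
```

Emit:
shift_gripper(
  steps=[
    [-5.71, -2.47, 0, 0, 0.01],
    [-22.36, -9.66, 0, 0, 0.01],
    [-22.36, -9.66, 0, 0, 0.01],
    [-22.36, -9.66, 0, 0, 0.01],
    [-22.36, -9.66, 4, 0, 0.01],
    [-22.36, -9.66, 8, 0, 0.01],
    [-22.36, -9.66, 10, 0, 0.01],
    [-22.36, -9.66, 10, 0, 0.01],
    [-22.36, -9.66, 10, 0, 0.01],
  ],
)

```text
clock: 4.75
eef_pos: [0.6399, -0.1445, 0.0484]
orientation: [0.001, 0.128, 0.992, -0.0]
ft_force: [0.4, 0.4, -0.1]
finger_gap: 0.0165
grasp_force: 24.4
```

```bash
python3 to.py 0.63829 -0.14425 0.022
```

```text
tcp [ 0.6399 -0.1445  0.0484] shift [ 0.0017 -0.0001  0.0264] yaw tool y deg  [-0.39  0.8   1.48 -0.    0.87 -1.71] t 4.75
```

Emit:
shift_gripper(
  steps=[
    [0.1, 0, 1.8, 0, 0.01],
    [0.1, 0, 2.6, 0, 0.01],
    [0.1, 0, 2.65, 0, 0.01],
    [0.1, 0, 2.65, 0, 0.01],
    [0.1, 0, 2.65, 0, 0.04],
    [0.1, 0, 2.65, 0, 0.04],
    [0.1, 0, 2.65, 0, 0.04],
    [0.1, 0, 0, 0, 0.04],
    [0.1, 0, -6, 0, 0.045],
    [0.1, 0, -10, 0, 0.045],
    [0.1, 0, -10, 0, 0.045],
  ],
)

```text
clock: 6.12
eef_pos: [0.6406, -0.145, 0.1518]
orientation: [0.004, 0.128, 0.992, -0.001]
ft_force: [0.2, -0.7, 0.6]
finger_gap: 0.0455
grasp_force: 0.0
```

```bash
python3 - <<'E'
from h import *
w=r.camera("wrist");cv2.imwrite("pics/w3.png",w["color"][:,:,::-1])
E
python3 to.py 0.4475 0.0045 0.135
```

```text
tcp [ 0.6389 -0.1444  0.1493] shift [0.223  0.0952 0.0134] yaw tool y deg  [-0.39  0.66  1.43 -0.    1.05 -1.71] t 6.175
```

View pics/w3.png

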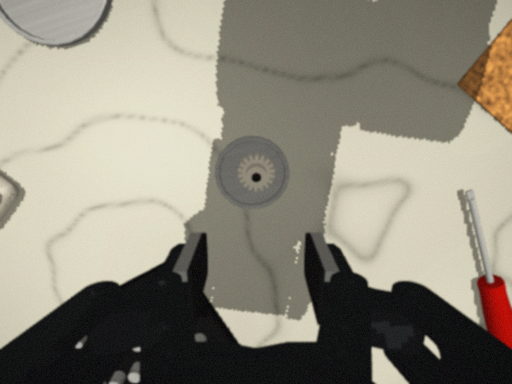

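The small gear lies flat in the small dish: its dot is at (256,177) and the dish centre is at (252,172). Next is the medium gear.

Scaled: 0.223 m is 22.3, 0.095 m is 9.5.

Emit:
shift_gripper(
  steps=[
    [22.3, 9.5, 0, 0, 0.045],
    [22.3, 9.5, 0, 0, 0.045],
    [22.3, 9.5, 0, 0, 0.045],
    [22.3, 9.5, 0, 0, 0.045],
    [22.3, 9.5, 4, 0, 0.045],
    [22.3, 9.5, 6.5, 0, 0.045],
    [22.3, 9.5, 6.5, 0, 0.045],
    [22.3, 9.5, 6.5, 0, 0.045],
  ],
)

```text
clock: 7.18
eef_pos: [0.4463, 0.0047, 0.0822]
orientation: [-0.001, 0.129, 0.992, 0.0]
ft_force: [0.3, -0.2, -0.3]
finger_gap: 0.0449
grasp_force: 0.0
```

```bash
python3 to.py 0.4478 0.0045 0.050
```

```text
tcp [0.4463 0.0047 0.0822] shift [-0.0015  0.0002  0.0322] yaw tool y deg  [-0.24  0.57  2.   -0.    0.57 -1.55] t 7.175
```

Emit:
shift_gripper(
  steps=[
    [-0.15, 0, 2, 0, 0.045],
    [-0.15, 0, 3.15, 0, 0.04],
    [-0.15, 0, 3.15, 0, 0.04],
    [-0.15, 0, 3.15, 0, 0.015],
    [-0.15, 0, 3.15, 0, 0.015],
    [-0.15, 0, 3.15, 0, 0.015],
    [-0.15, 0, 3.15, 0, 0.015],
  ],
  force=30,
)

```text
clock: 8.05
eef_pos: [0.4482, 0.0042, 0.0513]
orientation: [0.0, 0.129, 0.992, -0.0]
ft_force: [0.0, -0.6, 5.7]
finger_gap: 0.0205
grasp_force: 29.7
```

```bash
python3 to.py 0.6148 0.1123 0.11
```

```text
tcp [0.4482 0.0042 0.0513] shift [-0.1336  0.147  -0.0586] yaw tool y deg  [-0.24  0.64  2.01 -0.    0.49 -1.55] t 8.05
```

Emit:
shift_gripper(
  steps=[
    [0, 0, -1.5, 0, 0.015],
    [0, 0, -5, 0, 0.015],
    [-4, 4.5, -6, 0, 0.015],
    [-13.36, 14.7, -6, 0, 0.015],
    [-13.36, 14.7, -6, 0, 0.015],
    [-13.36, 14.7, -6, 0, 0.015],
    [-13.36, 14.7, -3, 0, 0.015],
    [-13.36, 14.7, 0, 0, 0.015],
    [-13.36, 14.7, 0, 0, 0.015],
    [-13.36, 14.7, 0, 0, 0.015],
  ],
)

```text
clock: 9.3
eef_pos: [0.6146, 0.1121, 0.0513]
orientation: [0.0, 0.129, 0.992, -0.0]
ft_force: [0.6, 0.2, 0.4]
finger_gap: 0.0203
grasp_force: 29.6
```

```bash
python3 - <<'E'
from h import *
w=r.camera("wrist");cv2.imwrite("pics/w4.png",w["color"][:,:,::-1])
E
python3 to.py 0.6148 0.1123 0.0215
```

```text
tcp [0.6152 0.1121 0.0519] shift [0.0004 0.0001 0.0304] yaw tool y deg  [ 0.    0.76  1.56 -0.    0.82 -1.31] t 9.35
```

View pics/w4.png

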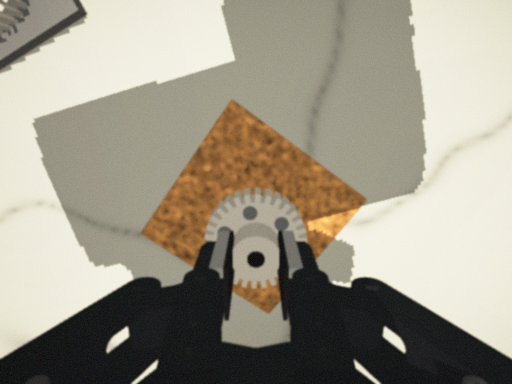

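The medium gear hangs over the cork pad, with its hub dot at (256,259). I'll lower it, release it, and go back for the large gear.

Emit:
shift_gripper(
  steps=[
    [0, 0, 2, 0, 0.015],
    [0, 0, 3, 0, 0.015],
    [0, 0, 3, 0, 0.015],
    [0, 0, 3, 0, 0.015],
    [0, 0, 3, 0, 0.045],
    [0, 0, 3, 0, 0.045],
    [0, 0, 3, 0, 0.045],
    [0, 0, 0, 0, 0.045],
    [0, 0, -6, 0, 0.055],
    [0, 0, -9, 0, 0.055],
    [0, 0, -9, 0, 0.055],
  ],
)

```text
clock: 10.72
eef_pos: [0.6167, 0.1125, 0.1441]
orientation: [0.003, 0.128, 0.992, 0.0]
ft_force: [0.2, -0.7, -0.0]
finger_gap: 0.0551
grasp_force: 0.0
```

```bash
python3 - <<'E'
from h import *
w=r.camera("wrist");g=w["color"].astype(int).sum(2)[140:230,200:310];m=(g<90).astype(np.uint8)
n,l,st,ce=cv2.connectedComponentsWithStats(m);print(st[1:],ce[1:]+[200,140]);
for c in ce[1:]:print(onplane(w,*(c+[200,140]),.032))
E
python3 to.py 0.448 0.0045 0.135
```

```text
[[51 38  7  7 38]] [[254.07894737 180.55263158]]
[0.61404577 0.11150917 0.032     ]
tcp [0.6152 0.1124 0.1421] shift [ 0.1342 -0.147   0.0066] yaw tool y deg  [ 0.    0.63  1.51  0.    0.99 -1.31] t 10.775
```

Scaled: -0.147 m is -14.7, 0.1342 m is 13.42.

Emit:
shift_gripper(
  steps=[
    [13.42, -14.7, 0, 0, 0.055],
    [13.42, -14.7, 0, 0, 0.055],
    [13.42, -14.7, 0, 0, 0.055],
    [13.42, -14.7, 0, 0, 0.055],
    [13.42, -14.7, 2, 0, 0.055],
    [13.42, -14.7, 2, 0, 0.055],
    [13.42, -14.7, 2, 0, 0.055],
  ],
)

```text
clock: 11.65
eef_pos: [0.4479, 0.0047, 0.1205]
orientation: [-0.0, 0.128, 0.992, 0.0]
ft_force: [-0.6, 0.8, 0.4]
finger_gap: 0.0549
grasp_force: 0.0
```

```bash
python3 - <<'E'
from h import *
w=r.camera("wrist");cv2.imwrite("pics/w5.png",w["color"][:,:,::-1]);g=w["color"].astype(int).sum(2)[120:230,200:310];m=(g<70).astype(np.uint8)
n,l,st,ce=cv2.connectedComponentsWithStats(m);
for c,s in zip(ce[1:],st[1:]):print(c+[200,120],s[4],onplane(w,*(c+[200,120]),.034))
E
python3 to.py 0.448 0.0045 0.023
```

```text
[253.61904762 196.0952381 ] 42 [0.44911929 0.00225168 0.034     ]
tcp [0.4481 0.0046 0.1208] shift [ 0.0001 -0.0002  0.0978] yaw tool y deg  [-0.24  0.49  1.97  0.    0.68 -1.55] t 11.7
```

View pics/w5.png

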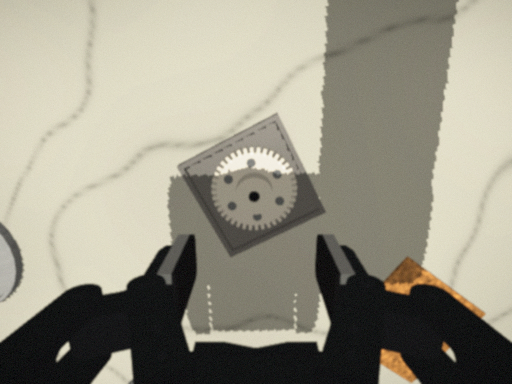

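The large gear now lies alone in the tray, with its dot at (254,196).

Scaled: 0.0975 m is 9.75, 0.097 m is 9.7.

Emit:
shift_gripper(
  steps=[
    [-0.1, -0.1, 5, 0, 0.05],
    [-0.1, -0.1, 8.5, 0, 0.045],
    [-0.1, -0.1, 9.7, 0, 0.045],
    [-0.1, -0.1, 9.75, 0, 0.045],
    [-0.1, -0.1, 9.75, 0, 0.045],
    [-0.1, -0.1, 9.75, 0, 0.02],
    [-0.1, -0.1, 9.75, 0, 0.02],
    [-0.1, -0.1, 9.75, 0, 0.02],
    [-0.1, -0.1, 9.75, 0, 0.02],
  ],
  force=40,
)

```text
clock: 12.82
eef_pos: [0.4489, 0.0031, 0.0246]
orientation: [0.001, 0.129, 0.992, -0.0]
ft_force: [0.5, -0.2, 6.2]
finger_gap: 0.0255
grasp_force: 39.0
```

```bash
python3 to.py 0.447 -0.257 0.11
```

```text
tcp [0.4489 0.0031 0.0246] shift [-0.0647 -0.252  -0.0852] yaw tool y deg  [-0.24  0.7   2.02  0.    0.42 -1.56] t 12.825
```

Scaled: -0.252 m is -25.2, -0.07 m is -7.

Emit:
shift_gripper(
  steps=[
    [0, 0, -1.5, 0, 0.02],
    [0, 0, -5, 0, 0.02],
    [-1, -4, -7, 0, 0.02],
    [-6.47, -25.2, -7, 0, 0.02],
    [-6.47, -25.2, -7, 0, 0.02],
    [-6.47, -25.2, -7, 0, 0.02],
    [-6.47, -25.2, -7, 0, 0.02],
    [-6.47, -25.2, -4, 0, 0.02],
    [-6.47, -25.2, -3, 0, 0.02],
    [-6.47, -25.2, -3, 0, 0.02],
    [-6.47, -25.2, -3, 0, 0.02],
  ],
)

```text
clock: 14.2
eef_pos: [0.4468, -0.2566, 0.054]
orientation: [0.0, 0.128, 0.992, -0.0]
ft_force: [0.0, -0.0, -0.3]
finger_gap: 0.0255
grasp_force: 39.6
```

```bash
python3 - <<'E'
from h import *
w=r.camera("wrist");cv2.imwrite("pics/w6.png",w["color"][:,:,::-1])
E
python3 to.py 0.447 -0.257 0.025
```

```text
tcp [ 0.4469 -0.2567  0.0541] shift [-0.0001 -0.0003  0.0291] yaw tool y deg  [-0.74  0.67  1.84 -0.    0.63 -2.05] t 14.25
```

View pics/w6.png

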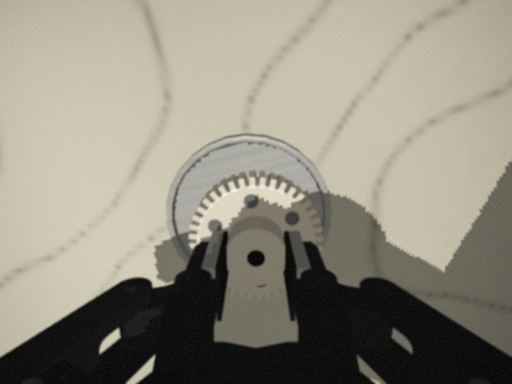

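The large gear hangs over the large dish. The dish outline spans columns 167–329, so it sits about 8 px left of the hub dot at (256,258); I'll check that offset.

```bash
python3 - <<'E'
from h import *
w=r.camera("wrist")
a,b=onplane(w,167,212,.01),onplane(w,329,212,.01);print(a,b,(a+b)/2,np.linalg.norm(a-b))
t=onplane(w,248,134,.01);d=(a+b)/2-t;print(t, np.linalg.norm(d));print("centre", t+d/np.linalg.norm(d)*.05)
print("gear dot",onplane(w,256,258,.0541+.0095))
E
```

```text
[ 0.43177904 -0.30835804  0.01      ] [ 0.45654872 -0.21431632  0.01      ] [ 0.44416388 -0.26133718  0.01      ] 0.09724906798974638
[ 0.39928742 -0.2491386   0.01      ] 0.0465048622563723
centre [ 0.44753663 -0.26225398  0.01      ]
gear dot [ 0.44739746 -0.25717443  0.0636    ]
```

Scaled: -0.003 m is -0.3, -0.1 m is -10.

Emit:
shift_gripper(
  steps=[
    [-0.1, -0.3, 2, 0, 0.02],
    [-0.1, -0.3, 2.9, 0, 0.02],
    [-0.1, -0.3, 2.9, 0, 0.02],
    [-0.1, -0.3, 2.9, 0, 0.02],
    [-0.1, -0.3, 2.9, 0, 0.05],
    [-0.1, -0.3, 2.9, 0, 0.05],
    [-0.1, -0.3, 2.9, 0, 0.05],
    [-0.1, -0.3, 0, 0, 0.05],
    [-0.1, -0.3, -6, 0, 0.07],
    [-0.1, -0.3, -10, 0, 0.08],
    [-0.1, -0.3, -10, 0, 0.08],
  ],
)

```text
clock: 15.68
eef_pos: [0.4483, -0.2615, 0.1565]
orientation: [0.003, 0.128, 0.992, -0.002]
ft_force: [0.7, 1.0, -0.4]
finger_gap: 0.0799
grasp_force: 0.0
```

```bash
python3 to.py 0.466 0.265 0.15
```

```text
tcp [ 0.4483 -0.2615  0.1565] shift [0.1171 0.5137 0.0038] yaw tool y deg  [-0.74  0.49  1.78  0.    0.87 -2.06] t 15.675
```

Scaled: 0.5125 m is 51.25, 0.1157 m is 11.57, -0.555 rad is -2.22.

Emit:
shift_gripper(
  steps=[
    [11.57, 51.25, 0, 0, 0.08],
    [11.57, 51.25, 0, 0, 0.08],
    [11.57, 51.25, 0, 0, 0.08],
    [11.57, 51.25, 0, -0.72, 0.08],
    [11.57, 51.25, 0, -1.44, 0.08],
    [11.57, 51.25, 0, -2.16, 0.08],
    [11.57, 51.25, 0, -2.22, 0.08],
    [11.57, 51.25, 0, -2.22, 0.08],
    [11.57, 51.25, 0, -2.22, 0.08],
    [11.57, 51.25, 0, -2.22, 0.08],
    [11.57, 51.25, 0, -2.22, 0.08],
    [11.57, 51.25, 0, -2.22, 0.08],
  ],
)

```text
clock: 17.18
eef_pos: [0.4652, 0.2636, 0.1529]
orientation: [-0.001, -0.147, 0.989, -0.0]
ft_force: [-0.0, 0.4, 0.4]
finger_gap: 0.0801
grasp_force: 0.0
```

```bash
python3 - <<'E'
from h import *
import pickle
w=r.camera("wrist");pickle.dump(w,open("w7.pkl","wb"))
crop(w["color"],150,90,210,170,3.5,"pics/w7.png")
s=r.sense();print(s["eef_pos"],s["orientation"],s["joint_pos"])
E
```

```text
[0.46535237 0.26364739 0.1530621 ] [-4.82544684e-04 -1.47061988e-01  9.89127149e-01 -1.45706500e-04] [ 3.06485652e-01  5.17932357e-01  1.73415132e+00 -1.73715876e-04
  8.90508020e-01 -1.55939598e+00]
```

View pics/w7.png

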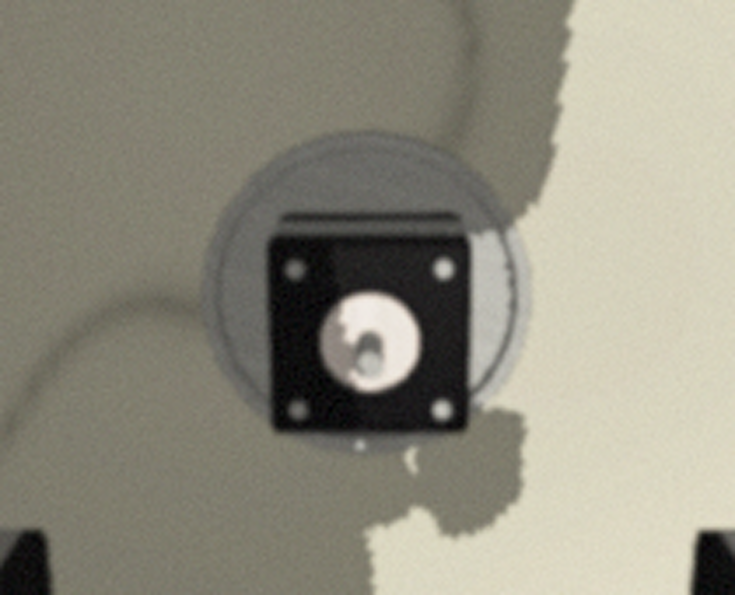

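The motor stands square to the view. Its top corners are at about crop (268,237), (469,237), (467,431) and (272,431), and its yaw already matches the gripper.

```bash
python3 - <<'E'
from h import *
import pickle;w=pickle.load(open("w7.pkl","rb"))
f=lambda x,y:((x+.5)/3.5-.5+150,(y+.5)/3.5-.5+90)
P=np.array([onplane(w,*f(*p),.042) for p in((268,237),(469,237),(467,431),(272,431))])
c=P.mean(0);print(c,np.linalg.norm(np.diff(P,axis=0),axis=1),np.degrees([np.arctan2(*(P[i+1]-P[i])[1::-1]) for i in range(3)]))
print(onplane(w,*f(370,342),.042))
a,b=onplane(w,*f(202,295),.01),onplane(w,*f(530,295),.01);print("dish",(a+b)/2,np.linalg.norm(a-b))
s=r.sense();c[2]=.02;print(tool(c-s["eef_pos"],s))
E
```

```text
[0.46574893 0.26257866 0.042     ] [0.04450913 0.04564992 0.04529196] [106.85544021  17.59402076 -73.127796  ]
[0.46696639 0.26318456 0.042     ]
dish [0.46413998 0.26119439 0.01      ] 0.08293637039636374
[-0.00020121 -0.0011184   0.13306213]
```

Scaled: 0.137 m is 13.7, 0.13 m is 13.

Emit:
shift_gripper(
  steps=[
    [0, 0, 5, 0, 0.08],
    [0, 0, 10, 0, 0.075],
    [0, 0, 13, 0, 0.07],
    [0, 0, 13.7, 0, 0.07],
    [0, 0, 13.7, 0, 0.07],
    [0, 0, 13.7, 0, 0.035],
    [0, 0, 13.7, 0, 0.035],
    [0, 0, 13.7, 0, 0.035],
    [0, 0, 13.7, 0, 0.035],
  ],
  force=70,
)

```text
clock: 18.35
eef_pos: [0.4666, 0.2652, 0.0181]
orientation: [0.002, -0.148, 0.989, 0.0]
ft_force: [-0.0, -1.6, 6.8]
finger_gap: 0.0448
grasp_force: 73.5
```

```bash
python3 to.py 0.451 0.0035 0.1
```

```text
tcp [0.4666 0.2652 0.0181] shift [ 0.0914 -0.2457 -0.0821] yaw tool y deg  [ 0.31  0.75  1.8  -0.    0.59 -1.56] t 18.35
```

Scaled: -0.2455 m is -24.55, -0.06 m is -6, 0.087 rad is 0.348.

Emit:
shift_gripper(
  steps=[
    [0, 0, -1.5, 0, 0.035],
    [0, 0, -5, 0, 0.035],
    [1, -3, -6, 0, 0.035],
    [9, -24.55, -6, 0.348, 0.035],
    [9, -24.55, -6, 0.348, 0.035],
    [9, -24.55, -6, 0.348, 0.035],
    [9, -24.55, -6, 0.348, 0.035],
    [9, -24.55, -4, 0.348, 0.035],
    [9, -24.55, -2.5, 0.348, 0.035],
    [9, -24.55, -2.5, 0.348, 0.035],
    [9, -24.55, -2.5, 0.348, 0.035],
  ],
)

```text
clock: 19.73
eef_pos: [0.4516, 0.004, 0.042]
orientation: [0.0, -0.105, 0.994, -0.0]
ft_force: [-0.3, 0.6, -2.8]
finger_gap: 0.0446
grasp_force: 72.5
```

```bash
python3 - <<'E'
from h import *
w=r.camera("wrist");cv2.imwrite("pics/w8.png",w["color"][:,:,::-1])
E
python3 to.py 0.451 0.003 0.018
```

```text
tcp [0.4517 0.004  0.0421] shift [ 0.0009 -0.0009  0.0241] yaw tool y deg  [-0.24  0.66  2.01  0.    0.47 -2.02] t 19.775
```

View pics/w8.png

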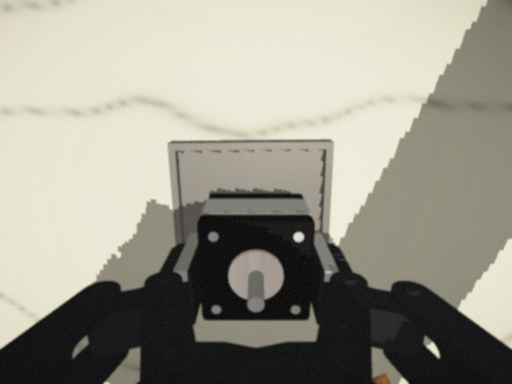

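The motor hangs square over the tray: the tray's edges are at columns 169–332 and the motor is centred at column 256. I'll shift it 2 mm toward tool -y, then lower and release.

Scaled: 0.0245 m is 2.45, -0.002 m is -0.2.

Emit:
shift_gripper(
  steps=[
    [0.1, -0.2, 1.5, 0, 0.035],
    [0.1, -0.2, 2.4, 0, 0.035],
    [0.1, -0.2, 2.45, 0, 0.035],
    [0.1, -0.2, 2.45, 0, 0.035],
    [0.1, -0.2, 2.45, 0, 0.065],
    [0.1, -0.2, 2.45, 0, 0.065],
    [0.1, -0.2, 2.45, 0, 0.065],
    [0.1, -0.2, 0, 0, 0.065],
    [0.1, -0.2, -6, 0, 0.06],
    [0.1, -0.2, -10, 0, 0.055],
    [0.1, -0.2, -10, 0, 0.055],
  ],
)

```text
clock: 21.15
eef_pos: [0.4526, 0.0013, 0.1439]
orientation: [0.003, -0.105, 0.994, -0.001]
ft_force: [-0.2, 0.1, -0.2]
finger_gap: 0.0546
grasp_force: 0.0
```

```bash
python3 to.py 0.6145 0.112 0.13
```

```text
tcp [0.4526 0.0013 0.1439] shift [-0.1813  0.0745  0.0148] yaw tool y deg  [-0.24  0.45  1.95  0.    0.74 -2.03] t 21.15
```

Scaled: 0.07 m is 7, -0.183 m is -18.3.

Emit:
shift_gripper(
  steps=[
    [-18.3, 7.35, 0, 0, 0.045],
    [-18.3, 7.35, 0, 0, 0.045],
    [-18.3, 7.35, 0, 0, 0.045],
    [-18.3, 7.35, 0, 0, 0.045],
    [-18.3, 7.35, 5, 0, 0.045],
    [-18.3, 7.35, 7, 0, 0.045],
    [-18.3, 7.35, 7, 0, 0.045],
    [-18.3, 7.35, 7, 0, 0.045],
  ],
)

```text
clock: 22.15
eef_pos: [0.6141, 0.1114, 0.0714]
orientation: [-0.0, -0.105, 0.995, -0.0]
ft_force: [-1.1, 0.1, -0.6]
finger_gap: 0.0449
grasp_force: 0.0
```

```bash
python3 to.py 0.6147 0.112 0.0207
```

```text
tcp [0.6141 0.1114 0.0714] shift [-0.0007  0.0005  0.0507] yaw tool y deg  [ 0.    0.73  1.55 -0.    0.86 -1.78] t 22.15
```

Scaled: 0.05 m is 5, 0.047 m is 4.7.

Emit:
shift_gripper(
  steps=[
    [0, 0, 3, 0, 0.045],
    [0, 0, 4.7, 0, 0.045],
    [0, 0, 5, 0, 0.045],
    [0, 0, 5, 0, 0.045],
    [0, 0, 5, 0, 0.015],
    [0, 0, 5, 0, 0.015],
    [0, 0, 5, 0, 0.015],
    [0, 0, 5, 0, 0.015],
  ],
  force=30,
)

```text
clock: 23.15
eef_pos: [0.6151, 0.1118, 0.0223]
orientation: [0.001, -0.105, 0.994, -0.0]
ft_force: [-0.4, -0.5, 5.9]
finger_gap: 0.0205
grasp_force: 29.5
```

```bash
python3 to.py 0.4648 0.2635 0.1
```

```text
tcp [0.6151 0.1118 0.0223] shift [ 0.1152  0.1797 -0.0779] yaw tool y deg  [ 0.    0.81  1.57 -0.    0.76 -1.78] t 23.15
```

Emit:
shift_gripper(
  steps=[
    [0, 0, -1.5, 0, 0.015],
    [0, 0, -5, 0, 0.015],
    [2, 3, -6, 0, 0.015],
    [11.52, 17.97, -6, 0, 0.015],
    [11.52, 17.97, -6, 0, 0.015],
    [11.52, 17.97, -6, 0, 0.015],
    [11.52, 17.97, -6, 0, 0.015],
    [11.52, 17.97, -3, 0, 0.015],
    [11.52, 17.97, -3, 0, 0.015],
    [11.52, 17.97, -3, 0, 0.015],
  ],
)

```text
clock: 24.4
eef_pos: [0.4651, 0.2631, 0.0518]
orientation: [0.0, -0.104, 0.995, 0.0]
ft_force: [0.5, -0.3, -0.3]
finger_gap: 0.0201
grasp_force: 29.5
```

```bash
python3 - <<'E'
from h import *
w=r.camera("wrist");cv2.imwrite("pics/w9.png",w["color"][:,:,::-1])
E
python3 to.py 0.4648 0.2635 0.022
```

```text
tcp [0.4653 0.2632 0.052 ] shift [0.0004 0.0004 0.03  ] yaw tool y deg  [ 0.31  0.69  1.8  -0.    0.66 -1.47] t 24.45
```

View pics/w9.png

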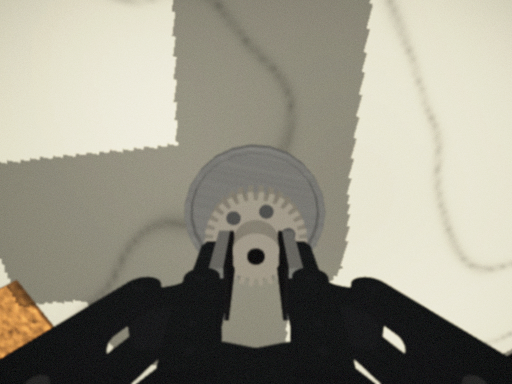

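The medium gear is centred over the medium dish: the dish spans columns 185–325, and the hub dot is at (256,257). Lowering and releasing.

Emit:
shift_gripper(
  steps=[
    [0, 0, 2, 0, 0.015],
    [0, 0, 2.95, 0, 0.015],
    [0, 0, 2.95, 0, 0.015],
    [0, 0, 2.95, 0, 0.015],
    [0, 0, 2.95, 0, 0.045],
    [0, 0, 2.95, 0, 0.045],
    [0, 0, 2.95, 0, 0.045],
    [0, 0, 0, 0, 0.045],
    [0, 0, -6, 0, 0.055],
    [0, 0, -10, 0, 0.06],
    [0, 0, -10, 0, 0.06],
  ],
)

```text
clock: 25.82
eef_pos: [0.4663, 0.2643, 0.1546]
orientation: [0.004, -0.105, 0.994, 0.001]
ft_force: [0.5, -0.2, -0.5]
finger_gap: 0.0603
grasp_force: 0.0
```

Emit:
shift_gripper(
  steps=[
    [6, 6, -6, 0, 0.06],
    [6, 6, -6, 0, 0.06],
    [6, 6, -6, 0, 0.06],
    [6, 6, -6, 0, 0.06],
  ],
)

```text
clock: 26.32
eef_pos: [0.3929, 0.3093, 0.2102]
orientation: [-0.001, -0.105, 0.994, -0.0]
ft_force: [0.3, -0.3, -0.2]
finger_gap: 0.0601
grasp_force: 0.0
```

```bash
python3 - <<'E'
from h import *
T=r.camera("top")["color"];S=r.camera("scene")["color"]
a=cv2.resize(T[120:290,110:430],(800,300)) ;a=cv2.resize(T[130:280,120:420],(600,300));b=cv2.resize(S[100:340,60:400],(425,300))
cv2.imwrite("pics/end.png",np.vstack([a,np.hstack([b,np.zeros((300,175,3),np.uint8)])])[:,:,::-1])
E
```

```text
(no output)
```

View pics/end.png

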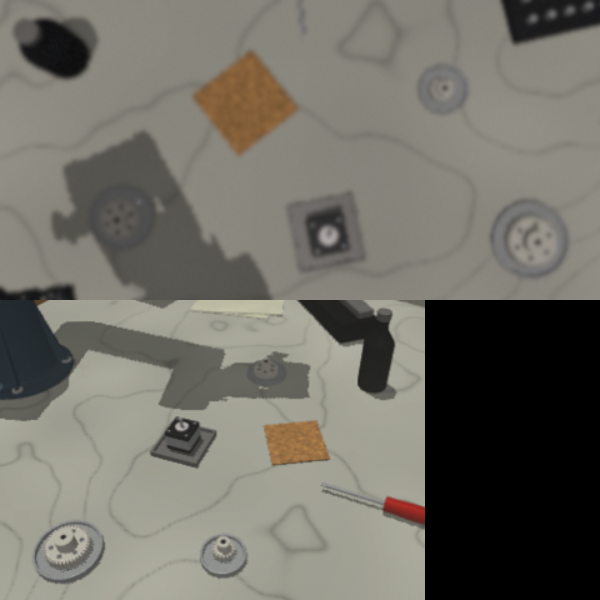

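All three gears lie in their own dishes, the motor stands in the tray at (328,235), the cork is empty, and the bottle stands as it did at the start.

```bash
python3 -c "
from cell import r
print(r.job_done())"
```

```text
the job is handed in; nothing more can be done
None
```

The job is handed in: each gear lies flat, hub up, in the dish of its own size, the motor stands shaft up in the square tray, and the toner bottle was not touched (about 26 s of the 128 s used).

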